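Level the hinged plate with a wedge shim

TASK

Take the orange wedge and slide it, flat on the bench and thin end first, under the steel levelling screw at the low front end of the blue hinged plate, and ease it in until the bubble of the spirit level on the plate sits wholly between the two black lines. Then let go of it, so that the plate rests on the wedge and stays level. Move the plate only with the wedge, gently, never jamming it up against its hold-down screws, and leave the tape measure, the screwdriver and the brass-coloured tin alone.

Things in the scene. Friction and masses are not known exactly. Their poses are not given: they have to be found in the camera images.
- base: Fixed steel support: rear rail with two bearing blocks (to z = 52 mm) for the plate's hinge pin (x = +90, z = 37 mm) and two rest posts (radius 8, 25 mm high, hold-down screw heads to z = 52) at x = -40, y = +-54 mm; bench free between them. Origin on the bench under the middle of the plate; +x level, from the low front end to the hinge, within 0.3 rad of straight ahead; +y left.
- entry (a point): Point on the bench under the middle of the plate's front edge (base x = -105 mm). The wedge goes in here along the base's +x; the plate reaches 65 mm to either side.
- screw_axis (a point): Point on the bench under the levelling screw (base x = -90 mm, y = 0). The screw has a steel ball end, radius 8 mm. How far it is screwed out differs each time and is not measured: with the plate level the ball's lowest point is 14 to 19 mm over the bench, at the start about 8 to 13 mm.
- plate: Blue-painted alloy plate 180 x 130 x 14 mm, about 0.6 kg, hinged at its far edge; origin at the middle of the hinge pin, +x away from the plate (it reaches from x = -195 to -15 mm), y along the pin, z up. Level: underside 30 mm, top 44 mm over the bench. At the start the front hangs 0.035 rad low, on the two posts; the hold-down screws stop it 0.010 rad above level.
- level (a point): Middle of the top of the spirit level fixed on the plate: aluminium, 130 x 30 x 22 mm, along the plate's x, 73 mm over the bench when level, with a green window on top and two black lines 12 mm either side of its middle.
- bubble (a joint): White bubble of the level, 16 mm long: distance in m of its middle from the window's middle, along the plate's +x. 0 is centred, wholly between the lines within +-0.004; about +0.028 at the start (front low); moves towards -x, 4.4 mm per mm that the screw is raised, to -0.008 at the hold-down screws.
- wedge: Loose orange plastic wedge, 155 x 34 mm, 0.15 kg, flat on the bench. Origin on its underside where to grip it; +x to the thin end. Grip block (x = -30 to +25 mm) 24 mm high, ribbed, gripped across its 34 mm (y); from x = +25 to +125 the top slopes from 22 down to 4 mm. Under the ball, 5.6 mm of push raise it 1 mm; pushing takes 6 to 18 N; it stays where left.
- wedge_tip (a point): Middle of the wedge's thin front edge, 2 mm over its underside, at x = +125 mm of the wedge.
- tape_measure: Yellow tape measure, 35 x 78 x 65 mm, standing at the right of the plate; origin under its middle. Leave alone.
- screwdriver: Screwdriver with a red handle, 169 mm long, lying at the right; origin under its middle. Leave alone.
- grease_tin: Brass-coloured round tin, 66 mm across, 56 mm high, at the left of the plate; origin under its middle. Leave alone.
There are look-alikes about, which are no part of the job. Leave any green or turquoise look-alike of the wedge alone.

How it is judged:
By the outcome, as a careful person would: the job done as asked, in the order asked, and still so for the second after the job is handed in, with the robot touching nothing.
It also fails if it takes over 64 s, if anything falls off the work surface, if the arm or the gripper's body presses on something with over 40 N, if the wrist force passes 120 N, or if a joint passes its speed limit or range.

ROBOT

A 6-joint arm with a two-finger parallel gripper is mounted at the origin on a cart in front of the work surface, level with it; the furniture and walls round the work are solid. World frame = base frame: x ahead of the robot, y to its left, z up, the work surface at z = 0. Lengths are in m, angles in rad, forces in N, time in s.
With the tool pointing down it reaches from about 0.375 to 0.9 m from the base axis. Payload 3.1 kg.
Tool frame: the origin (TCP) lies on the centre line of the jaws, within the pads' length; the fingertips stand 8 mm ahead of it and the grasp point (between the pads) lies 11 mm behind it; z points along the fingers, y is the line along which they close (so a half turn about z gives the same grasp; the last joint's range is limited). The gripper opens to 87 mm and grips with 3 to 60 N. Pads are 19 mm wide; open, the fingers measure 117 mm over their backs; the gripper's body (75 mm by 190 mm) begins 51 mm behind the grasp point.
Start: joints at [0.945, 0.527, 1.433, -0, 1.181, -0.178], TCP at [0.271, 0.563, 0.231] pointing down, gripper open.
Joint ranges: [-3.08, 3.08], [-0.75, 2.2], [0.22, 2.44], [-1.43, 4.57], [0, 2.65], [-2.85, 2.85]. Speed limits (rad/s): [2.79, 2.79, 3.14, 3.14, 3.14, 3.14].

INTERFACE

Orientations are given as a unit quaternion [x, y, z, w].
In Python, from rig import robot gives the robot as it stands. The module is installed in compiled form; this text tells all that it offers.
- The arm moves only by the tool send_rows, never from a script. Its argument "increments" is one flat list of numbers, 7 for each row, row after row: the turn, a rotation vector about the world's x, y, z in rad, then the shift along the world's x, y, z in cm, then the opening, from 0 (shut) to 1 (fully open). A call has 1 to 20 rows; each row shifts and turns the commanded pose from where the row before left it; what a row does not reach is not made up. A row lasts 1/12 s, in which the tool goes at most 41.7 mm and 7.16 degrees, less where a joint would pass 70% of its speed; a pose out of reach is approached as far as the arm can. A call is refused whole if a number of a shift passes 4.17 or a number of a turn 0.125, either way. A call with a gripper value outside its range is refused whole. The fingers move at their own pace and stop on an object; "newtons" is the grip in N (left out, the last holds). Time passes only in rows, so rows that do not move let the fingers close. It gives the time, the measured TCP pose, the force, the opening and the grip force at its end, in the units of the state.
- robot.get_obs(): the state, without advancing time (a new reading comes with each control period).
- robot.camera(name): name is "side" or "top" or "wrist"; returns a dict with "image" (384x512x3 uint8, red, green, blue), "range_z" (384x512 float32, m along the optical axis (not along the pixel's ray), 0 where there is no reading), "fx", "fy", "cx", "cy" (pixels), "R" (3x3) and "t" (3): a world point X has camera coordinates R X + t. Camera axes: x right, y down, z forward; pixel columns grow to the right and rows downward; lengths in m; the calibration is good to about 2 mm. A picture is of the moment at which its call begins.
- robot.hand_in(): hands the job in; it is judged then, once.
The state is a dict: "time": time; "q": joint angles; "joint_velocities": joint speeds; "joint_torque": joint torques, N m; "position": TCP position; "tool_rot": TCP orientation; "ft_force": force on the tool from outside, world axes, zero at the start; "moment": the same for the moment, N m; "grip_width": finger opening in m; "grip_force": force on a finger pad.
Only numpy, scipy, OpenCV 4.12 (cv2) and the standard library are available. Lean on these libraries where they do the work, as an engineer would, in place of code of your own. Each camera call takes 0.05 s, during which the arm holds its last target. There are 200 camera calls.

## Working session

There is one attempt and no reset: what is moved stays moved. The work goes in short steps, Python scripts to look and compute and a tool call to move; the robot and the scene stay as the last step left them, time stands still between calls to the robot, and variables do not carry over. Pictures are saved under pics/ and viewed, at most 10 in all, crops included, and the job is handed in when it is done.

Besides the shell and the picture viewer there is one more tool, called after "Call:" by a JSON object that holds its "name" and its "arguments". send_rows: Moves the arm, as the interface text tells. Its arguments: {"type":"object","properties":{"increments":{"type":"array"},"newtons":{"type":"number"}},"required":["increments"]}

```bash
mkdir -p pics
cat > h.py <<'E'
import numpy as np, cv2
from rig import robot
def snap(n,fn):
    c=robot.camera(n); np.savez(fn+'.npz',**c); cv2.imwrite('pics/'+fn+'.png',c['image'][:,:,::-1]); return c
def pts(c):
    z=c['range_z']; v,u=np.mgrid[:z.shape[0],:z.shape[1]]
    P=np.stack([(u-c['cx'])/c['fx']*z,(v-c['cy'])/c['fy']*z,z],-1)
    return (P-c['t'])@c['R']
def ray(c,u,v,h):
    d=np.array([(u-c['cx'])/c['fx'],(v-c['cy'])/c['fy'],1])@c['R']; o=-c['t']@c['R']
    return o+d*(h-o[2])/d[2]
E
python3 - <<'E'
from h import *
a=snap('top','top0');b=snap('side','side0')
for c in(a,b): print(-c['t']@c['R'],c['fx'])
cv2.imwrite('pics/both0.png',cv2.resize(np.vstack([a['image'],b['image']])[:,:,::-1],(400,600)))
print(robot.get_obs())
E
```

```text
[0.42642909 0.18923863 1.33228747] 375.6909128188583
[ 0.35607731 -0.88546767  0.70372832] 362.3269148618408
{'time': 0.1, 'q': array([ 9.44489558e-01,  5.28415692e-01,  1.43375044e+00,  2.81595680e-05,
        1.18144963e+00, -1.78537729e-01]), 'joint_velocities': array([ 0.00110924, -0.00220131, -0.00301869, -0.0003272 , -0.00125408,
       -0.00054273]), 'joint_torque': array([ 1.68549118e-04, -4.40984845e+01, -1.77150106e+01,  6.34881458e-02,
        5.34319365e-02, -7.08937114e-05]), 'position': array([0.27019996, 0.56285849, 0.22965094]), 'tool_rot': array([ 2.22023970e-01,  9.75040683e-01, -9.25644568e-04, -4.08152953e-04]), 'ft_force': array([0.16536289, 0.61254217, 0.37483259]), 'moment': array([ 0.01205309, -0.01352754,  0.02264465]), 'grip_force': 0.0, 'grip_width': 0.08708592042889755}
```

View pics/top0.png

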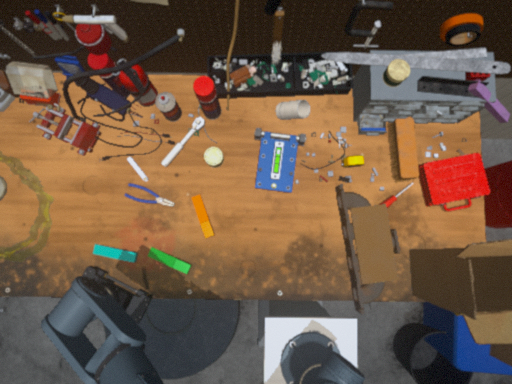

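View pics/side0.png

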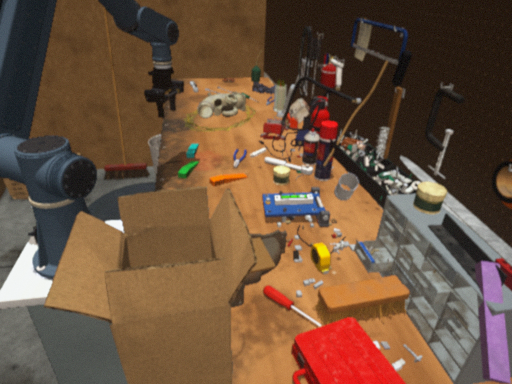

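The top view shows the orange wedge at (202,215) and the blue plate at (277,162) with its hinge rail at the top. The green and turquoise look-alikes are at (170,260) and (115,253). In the side view the wedge is at (228,179) and the plate at (292,207).

Run:
```python
from h import *
for f,wb,pb in(('top0',(180,185,225,245),(240,120,315,205)),('side0',(200,165,255,195),(250,180,340,230))):
    c=dict(np.load(f+'.npz'));P=pts(c);hsv=cv2.cvtColor(c['image'],cv2.COLOR_RGB2HSV)
    for nm,b,lo,hi in(('wedge',wb,(8,170,120),(20,255,255)),('plate',pb,(100,120,50),(125,255,255)),('win',pb,(40,120,80),(80,255,255))):
        m=cv2.inRange(hsv,lo,hi);k=np.zeros_like(m);k[b[1]:b[3],b[0]:b[2]]=1;m=m*k
        n,l,s,_=cv2.connectedComponentsWithStats(m)
        m=(l==1+s[1:,4].argmax())
        Q=P[m&(c['range_z']>0)];print(f,nm,m.sum(),'z pct',np.percentile(Q[:,2],[5,25,50,75,95]).round(4))
        v,u=np.nonzero(m);h=np.median(Q[:,2])
        W=np.array([ray(c,a,b_,h)[:2] for a,b_ in zip(u,v)])
        r=cv2.minAreaRect((W*1000).astype(np.float32));print('  rect',r,'corners',cv2.boxPoints(r).round(0).tolist(),'mean',Q.mean(0).round(4))
        if nm=='wedge':
            d=np.linalg.svd(Q[:,:2]-Q[:,:2].mean(0),full_matrices=False)[2][0];t=(Q[:,:2]-Q[:,:2].mean(0))@d
            print('  axis',d,np.arctan2(d[1],d[0]),[(round(a,3),np.median(Q[(t>=a)&(t<a+.02),2]).round(4)) for a in np.arange(-.09,.09,.02) if ((t>=a)&(t<a+.02)).any()])
```

```text
top0 wedge 474 z pct [0.0013 0.0097 0.0166 0.0229 0.027 ]
  rect ((496.9438171386719, 380.18157958984375), (156.49595642089844, 37.83018112182617), 21.249799728393555) corners [[417.0, 369.0], [431.0, 334.0], [577.0, 391.0], [563.0, 426.0]] mean [0.4969 0.3802 0.0158]
  axis [-0.92843088 -0.37150519] -2.7609629378014615 [(np.float64(-0.09), np.float64(0.003)), (np.float64(-0.07), np.float64(0.0076)), (np.float64(-0.05), np.float64(0.0106)), (np.float64(-0.03), np.float64(0.0143)), (np.float64(-0.01), np.float64(0.0173)), (np.float64(0.01), np.float64(0.0232)), (np.float64(0.03), np.float64(0.0237)), (np.float64(0.05), np.float64(0.0239)), (np.float64(0.07), np.float64(0.0229))]
top0 plate 1287 z pct [0.0356 0.039  0.0412 0.0434 0.0468]
  rect ((688.3491821289062, 122.84308624267578), (127.21232604980469, 197.20806884765625), 83.88140869140625) corners [[584.0, 70.0], [780.0, 49.0], [793.0, 176.0], [597.0, 197.0]] mean [0.6794 0.1248 0.0412]
top0 win 71 z pct [0.0611 0.0628 0.0638 0.0662 0.0692]
  rect ((679.1322631835938, 124.6987533569336), (13.594321250915527, 62.58380126953125), 8
[... 639 characters left out ...]
t64(0.0147)), (np.float64(0.01), np.float64(0.0187)), (np.float64(0.03), np.float64(0.0208)), (np.float64(0.05), np.float64(0.0215)), (np.float64(0.07), np.float64(0.0138))]
side0 plate 592 z pct [0.0354 0.0376 0.0394 0.0415 0.0441]
  rect ((687.8331298828125, 119.4879150390625), (128.57289123535156, 208.435546875), 87.1176528930664) corners [[581.0, 61.0], [789.0, 50.0], [795.0, 178.0], [587.0, 189.0]] mean [0.6722 0.096  0.0393]
side0 win 48 z pct [0.0383 0.0621 0.063  0.0641 0.0649]
  rect ((677.3717041015625, 132.1980438232422), (13.139569282531738, 60.188663482666016), 82.62154388427734) corners [[647.0, 130.0], [706.0, 122.0], [708.0, 135.0], [648.0, 143.0]] mean [0.679  0.1347 0.061 ]
```

Call:
{"name": "send_rows", "arguments": {"increments": [0,0,0.1,2.2,-2.4,0,1,0,0,0.1,2.2,-2.4,0,1,0,0,0.1,2.2,-2.4,0,1,0,0,0.1,2.2,-2.4,0,1,0,0,0.1,2.2,-2.4,0,1,0,0,0.1,2.2,-2.4,0,1,0,0,0.1,2.2,-2.4,0,1,0,0,0.1,2.2,-2.4,0,1,0,0,0.023,0.4,-0.8,0,1,0,0,0,0,0,0,1,0,0,0,0,0,0,1], "newtons": 40}}

```text
time: 1.02
position: [0.4504, 0.3629, 0.2301]
tool_rot: [-0.185, 0.983, 0.0, -0.001]
ft_force: [-0.2, 0.3, -0.5]
grip_width: 0.0874
grip_force: 0.0
```

```bash
cat >> h.py <<'E'
def wedge(c):
    P=pts(c);hsv=cv2.cvtColor(c['image'],cv2.COLOR_RGB2HSV)
    m=cv2.inRange(hsv,(6,150,90),(20,255,255));n,l,s,_=cv2.connectedComponentsWithStats(m)
    m=l==1+s[1:,4].argmax();Q=P[m&(c['range_z']>0)&(P[:,:,2]>-.01)&(P[:,:,2]<.04)]
    r=cv2.minAreaRect((Q[:,:2]*1000).astype(np.float32))
    return m,Q,r,cv2.boxPoints(r)
def st():
    o=robot.get_obs();q=o['tool_rot'];y=[2*(q[0]*q[1]-q[2]*q[3]),1-2*(q[0]**2+q[2]**2)]
    print('t',round(o['time'],2),'pos',o['position'].round(4),'yaw(y)',np.arctan2(y[1],y[0]).round(3),'F',o['ft_force'].round(1),'w',round(o['grip_width'],4),'g',round(o['grip_force'],1));return o
E
python3 - <<'E'
from h import *
o=st();print(o['q'].round(2))
c=snap('wrist','w1');m,Q,r,b=wedge(c);print(m.sum(),r,b.round(0).tolist(),np.percentile(Q[:,2],[2,50,98]))
E
```

```text
t 1.02 pos [0.4504 0.3629 0.2301] yaw(y) 1.943 F [-0.2  0.3 -0.5] w 0.0874 g 0.0
[ 0.48  0.47  1.55  0.    1.13 -1.46]
11262 ((490.0433349609375, 239.78475952148438), (377.6390686035156, 170.84988403320312), 89.77687072753906) [[404.0, 51.0], [575.0, 51.0], [576.0, 428.0], [405.0, 429.0]] [-0.00096277  0.00082081  0.02506806]
```

View pics/w1.png

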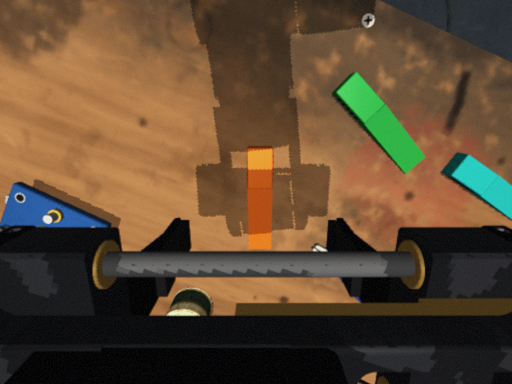

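The wrist view shows the wedge upright at columns 248–272, with its block end at row 147 and its thin end hidden behind the gripper bar. The plate corner is at lower left. My mask leaked onto the bench, so I'll select by height and saturation instead.

Run:
```python
from h import *
c=dict(np.load('w1.npz'));P=pts(c);R=np.zeros((384,512),bool);R[130:250,235:285]=1
hsv=cv2.cvtColor(c['image'],cv2.COLOR_RGB2HSV);print(hsv[160,260],hsv[200,260],hsv[200,290],hsv[120,320])
m=R&(hsv[...,1]>205)&(hsv[...,2]>120)
for nm,k in(('all',m&(P[...,2]>.003)),('block',m&(P[...,2]>.0215))):
    Q=P[k];print(nm,k.sum(),Q.mean(0).round(4),np.median(Q[:,2]));r=cv2.minAreaRect((Q[:,:2]*1000).astype(np.float32));print(r,cv2.boxPoints(r).round(1).tolist())
for v in range(140,252,8):
    u=np.nonzero(m[v])[0]
    if len(u): print(v,u.min(),u.max(),P[v,(u.min()+u.max())//2].round(4))
```

```text
[ 18 200 232] [ 10 219 184] [ 14 152 106] [ 14 135 136]
all 1933 [0.4993 0.383  0.0189] 0.01789767369855225
((472.75921630859375, 372.605712890625), (203.15525817871094, 33.24149703979492), 21.517200469970703) [[372.20001220703125, 350.79998779296875], [384.3999938964844, 319.8999938964844], [573.4000244140625, 394.3999938964844], [561.2000122070312, 425.29998779296875]]
block 645 [0.458  0.3666 0.0292] 0.024325462090628868
((431.39337158203125, 356.6377868652344), (114.40825653076172, 33.197540283203125), 20.69434928894043) [[372.0, 352.0], [383.70001220703125, 320.8999938964844], [490.79998779296875, 361.29998779296875], [479.0, 392.3999938964844]]
148 248 271 [0.4238 0.3527 0.023 ]
172 247 271 [0.4531 0.3642 0.0246]
180 248 271 [0.4633 0.3682 0.0247]
188 248 271 [0.4739 0.3723 0.0237]
196 248 271 [0.4854 0.3768 0.0205]
204 248 271 [0.4969 0.3814 0.018 ]
212 248 271 [0.5088 0.3861 0.0158]
220 248 271 [0.5207 0.3907 0.0142]
228 249 270 [0.5337 0.3958 0.0108]
236 249 270 [0.5469 0.401  0.0078]
244 249 270 [0.5602 0.4062 0.0056]
```

Call:
{"name": "send_rows", "arguments": {"increments": [0,0,0.002,-0.1,0,-3.5,1,0,0,0,-0.1,0,-3.5,1,0,0,0,-0.1,-0.1,-3.5,1,0,0,0,0,0,-3.5,1,0,0,0,0,0,-3.5,1,0,0,0,0,0,-2.9,1,0,0,0,0,0,-1.2,1,0,0,0,0,0,-0.1,0.6,0,0,0,0,0,0,0.2,0,0,0,0,0,0,0,0,0,0,0,0,0,0,0,0,0,0,0,0,0,0,0,0,0,0,0,0,0,0,0,0,0,0,0], "newtons": 40}}

```text
time: 2.23
position: [0.4481, 0.3626, 0.0146]
tool_rot: [-0.187, 0.982, 0.0, 0.001]
ft_force: [0.1, 0.2, -1.5]
grip_width: 0.0481
grip_force: 0.0
```

Run:
```python
from h import *
st()
c=dict(np.load('side0.npz'));d=dict(np.load('top0.npz'))
# front edge corners & level axis from top view
P=pts(d);hsv=cv2.cvtColor(d['image'],cv2.COLOR_RGB2HSV);g=cv2.inRange(hsv,(100,120,50),(125,255,255));g[:130]=0;g[205:]=0;g[:,:240]=0;g[:,315:]=0
for v in range(132,198,4):
    u=np.nonzero(g[v])[0]
    if len(u)>3: a,b=P[v,u.min()+1],P[v,u.max()-1];print(v,u.min(),u.max(),a.round(3),b.round(3),((a+b)/2).round(4))
```

```text
t 2.23 pos [0.4481 0.3626 0.0146] yaw(y) 1.948 F [ 0.1  0.2 -1.5] w 0.0481 g 0.0
136 264 294 [0.778 0.165 0.045] [0.78  0.067 0.045] [0.7792 0.1157 0.0446]
140 261 295 [0.764 0.175 0.043] [0.766 0.063 0.044] [0.765  0.119  0.0437]
144 261 297 [0.749 0.175 0.048] [0.75  0.056 0.051] [0.7493 0.1157 0.0494]
148 261 296 [0.735 0.175 0.045] [0.737 0.059 0.045] [0.7361 0.1171 0.0452]
152 260 295 [0.721 0.178 0.043] [0.723 0.063 0.044] [0.7222 0.1203 0.0435]
156 260 295 [0.708 0.178 0.037] [0.709 0.062 0.041] [0.7089 0.12   0.0392]
160 259 294 [0.693 0.181 0.041] [0.694 0.066 0.044] [0.6938 0.1236 0.0428]
164 259 294 [0.679 0.181 0.041] [0.681 0.066 0.04 ] [0.6801 0.1232 0.0404]
168 262 293 [0.665 0.17  0.041] [0.666 0.069 0.043] [0.6658 0.1197 0.0419]
172 258 289 [0.651 0.184 0.04 ] [0.653 0.083 0.037] [0.652  0.1332 0.0382]
176 257 292 [0.637 0.187 0.039] [0.638 0.073 0.043] [0.6375 0.1299 0.0413]
180 256 292 [0.623 0.19  0.035] [0.624 0.072 0.041] [0.6238 0.1314 0.0384]
184 256 291 [0.609 0.19  0.038] [0.611 0.075 0.036] [0.6099 0.1327 0.0373]
188 264 291 [0.595 0.162 0.04 ] [0.596 0.076 0.041] [0.5957 0.1189 0.0404]
```

Call:
{"name": "send_rows", "arguments": {"increments": [0,0,0,0,0,0,0,0,0,0,0,0,0,0,0,0,0,0,0,0,0,0,0,0,0,0,0,0,0,0,0,0,0,0,0,0,0,0,0,0,0,0], "newtons": 40}}

```text
time: 2.73
position: [0.4476, 0.3624, 0.0138]
tool_rot: [-0.187, 0.982, 0.0, 0.0]
ft_force: [-0.4, 0.8, 4.3]
grip_width: 0.0338
grip_force: 40.0
```

Call:
{"name": "send_rows", "arguments": {"increments": [0,0,0,0,0,0.5,0,0,0,0,0,0,1,0,0,0,-0.02,-0.2,-1,0,0,0,0,-0.06,-0.4,-2.4,0,0,0,0,-0.06,-0.4,-2.4,0,0,0,0,-0.06,-0.4,-2.4,0,0,0,0,-0.06,-0.4,-2.4,0,0,0,0,-0.06,-0.4,-2.4,0,0,0,0,-0.06,-0.4,-2.4,0,0,0,0,-0.06,-0.4,-2.4,0,0,0,0,-0.06,-0.4,-2,0,0,0,0,0,-0.2,-0.76,0,0,0,0,0,0,0,0,0,0,0,0,0,0,0,0]}}

```text
time: 3.9
position: [0.4119, 0.1566, 0.0287]
tool_rot: [0.062, 0.998, 0.0, 0.0]
ft_force: [-0.2, 0.8, -2.1]
grip_width: 0.0337
grip_force: 40.0
```

Run:
```python
from h import *
st()
a=snap('top','top1');b=snap('wrist','w2');s=snap('side','side1')
cr=cv2.resize(s['image'][150:240,200:350],None,fx=4,fy=4,interpolation=cv2.INTER_CUBIC)
ct=cv2.resize(a['image'][110:260,240:340],None,fx=2.4,fy=2.4,interpolation=cv2.INTER_CUBIC)
im=np.zeros((384,512+240,3),np.uint8);im[:,:512]=b['image'];im[:360,512:]=ct
cv2.imwrite('pics/m2.png',im[:,:,::-1])
```

```text
t 3.9 pos [0.4119 0.1566 0.0287] yaw(y) 1.447 F [-0.2  0.8 -2.1] w 0.0337 g 40.0
```

View pics/m2.png

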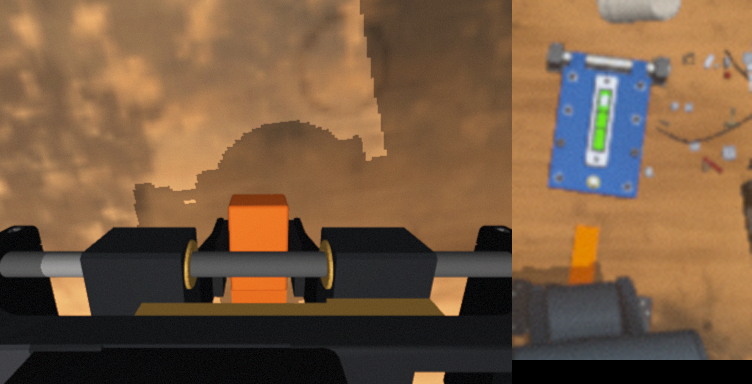

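The wedge is held between the pads. In the top-view crop its tip is at (587,226), and the screw head on the plate's centre line is at (593,182). Next I'll measure the alignment of the wedge, screw and level from this view.

Run:
```python
from h import *
c=dict(np.load('top1.npz'));P=pts(c);hsv=cv2.cvtColor(c['image'],cv2.COLOR_RGB2HSV)
m=cv2.inRange(hsv,(8,170,120),(20,255,255));m[:190]=0;m[235:]=0;m[:,:250]=0;m[:,300:]=0
v,u=np.nonzero(m);print(m.astype(bool).sum(),u.min(),u.max(),v.min(),v.max())
L=[]
for r in range(v.min()+2,v.max()-1):
    k=u[v==r]; 
    if len(k)>6: L.append(ray(c,k.mean(),r,.03)[:2])
L=np.array(L);p=np.polyfit(L[:,0],L[:,1],1);print('wedge angle',np.arctan(p[0]),L[0],L[-1])
print('tip',ray(c,u[v==v.min()+1].mean(),v.min()-.5,.017))
g=cv2.inRange(hsv,(100,120,50),(125,255,255));g[:125]=0;g[200:]=0;g[:,:250]=0;g[:,312:]=0
g=cv2.morphologyEx(g,cv2.MORPH_OPEN,np.ones((2,2)))
for f in (np.min,np.max):
    E=[]
    for r in range(142,186):
        k=np.nonzero(g[r])[0]
        if len(k)>5:E.append(ray(c,f(k)+(-.5 if f is np.min else .5),r,.041)[:2])
    E=np.array(E)
    for _ in range(2):
        q=np.polyfit(E[:,0],E[:,1],1);d=E[:,1]-np.polyval(q,E[:,0]);E=E[abs(d)<.003]
    print('edge',np.arctan(q[0]),np.polyval(q,.60),np.polyval(q,.76),len(E))
w=((hsv[...,1]<60)&(hsv[...,2]>130))|((hsv[...,0]>40)&(hsv[...,0]<80)&(hsv[...,1]>100));w=w.astype(np.uint8);w[:140]=0;w[182:]=0;w[:,:266]=0;w[:,290:]=0
y,x=np.nonzero(w);B=np.array([ray(c,a,b,.069)[:2] for a,b in zip(x,y)])*1000;print('level',cv2.minAreaRect(B.astype(np.float32)),B.mean(0))
print(hsv[180:192,268:280,1]);print(P[180:192,273,2].round(3))
o=np.nonzero(g[:,272:276].sum(1))[0];print('front row',o.max(),ray(c,274,o.max()+.5,.038))
```

```text
262 263 276 203 228
wedge angle -0.11588311314806868 [0.53706719 0.14032422] [0.46405445 0.14982499]
tip [0.54696181 0.14170006 0.017     ]
edge -0.10849281901567072 0.1922104875746374 0.17478320576130996 33
edge -0.10585011459982425 0.06794212415297737 0.05094256927396894 12
level ((688.0347900390625, 135.0072021484375), (59.30912780761719, 129.64718627929688), 87.34413146972656) [688.07693117 124.15330705]
[[157 156 159 155 159 154 147 150 149 142 143 154]
 [157 159 157 163 159 160 163 161 163 157 161 157]
 [155 159 156 155 142 117 123 145 155 163 163 162]
 [151 159 154 121  61  34  41  78 134 160 158 156]
 [156 158 145  40  31   4   7  22  76 147 158 161]
 [155 160 123  21  37   6   6  36  38 136 162 156]
 [163 154 126  19  54   8   9  47  46 136 156 156]
 [159 158 149  63  42  44  47  47  74 148 156 158]
 [154 161 160 134  87  36  33  87 133 161 159 158]
 [ 90 109 116 129 124 115 120 140 152 160 153 157]
 [ 91  75  71  54  51  39  46  58  74 107 120 124]
 [142 146 148 146 138 138 133 119 102  84  64  54]]
[ 0.036  0.044  0.039  0.038  0.056  0.055  0.054  0.048  0.045  0.034
  0.035 -0.005]
front row 184 [0.6080833  0.13104736 0.038     ]
```

Call:
{"name": "send_rows", "arguments": {"increments": [0,0,0.003,0,0,-0.7,0,0,0,0.003,0,0,-0.5,0,0,0,0,0,0,-0.2,0,0,0,0,0,0,-0.1,0,0,0,0,0,0,0,0,0,0,0,0.99,-0.11,0,0,0,0,0,0.99,-0.11,0,0,0,0,0,0.99,-0.11,0,0,0,0,0,0.99,-0.11,0,0,0,0,0,0.99,-0.11,0,0,0,0,0,0.99,-0.11,0,0,0,0,0,0.5,-0.05,0,0,0,0,0,0,0,0,0,0,0,0,0,0,0,0]}}

```text
time: 5.22
position: [0.4763, 0.1499, 0.0138]
tool_rot: [0.058, 0.998, -0.0, 0.0]
ft_force: [0.1, -2.2, 5.5]
grip_width: 0.0338
grip_force: 40.0
```

```bash
cat >> h.py <<'E'
def bub(c,show=None):
    # bubble: pale pixels inside green window; coordinate along the level by ray at z
    hsv=cv2.cvtColor(c['image'],cv2.COLOR_RGB2HSV).astype(float)
    return hsv
E
python3 - <<'E'
from h import *
st();a=snap('top','top2');b=snap('side','side2')
t=cv2.resize(a['image'][125:215,250:320],None,fx=5.5,fy=5.5,interpolation=cv2.INTER_CUBIC)
s=cv2.resize(b['image'][185:225,255:335],None,fx=5,fy=5,interpolation=cv2.INTER_CUBIC)
im=np.zeros((496,790,3),np.uint8);im[:t.shape[0],:t.shape[1]]=t;im[:s.shape[0],388:388+s.shape[1]]=s
cv2.imwrite('pics/m3.png',im[:,:,::-1])
E
```

```text
t 5.22 pos [0.4763 0.1499 0.0138] yaw(y) 1.455 F [ 0.1 -2.2  5.5] w 0.0338 g 40.0
```

View pics/m3.png

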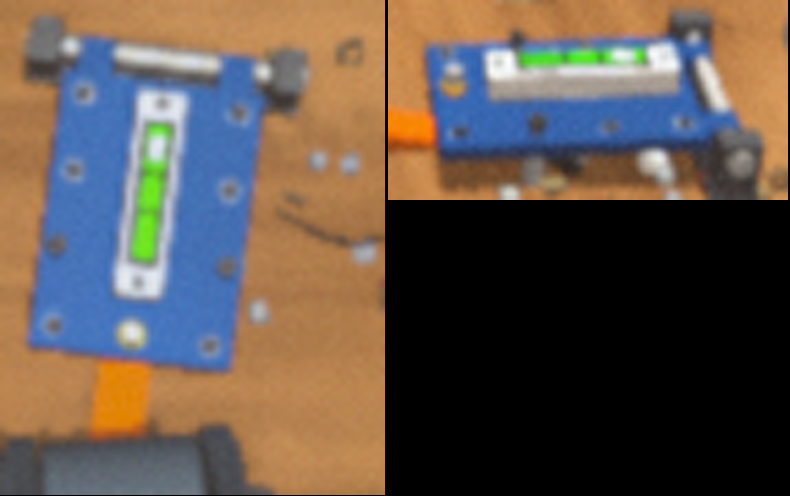

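The white bubble is at crop (158,147) and the black lines at rows 172 and 210, giving about +27 mm. The wedge tip is just under the plate's front edge, in line with the screw to about 1–2 mm.

```bash
cat >> h.py <<'E'
def bubble(c,show=False):
    s=np.arange(-13,13.01,.25);mx=(277.1+s[:,None]*-.096+np.array([-1,0,1])).astype(np.float32);my=(159.7+s[:,None]+0*mx).astype(np.float32)
    p=cv2.remap(c['image'],mx,my,cv2.INTER_LINEAR).astype(float).mean(1)
    r=p[:,0];g=p[:,1]
    w=np.clip(np.minimum(r,p[:,2])-110,0,None);w[abs(s)>12.2]=0
    k=np.abs(s)<7; dark=np.minimum(g,255)
    lines=[s[j][np.argmin(g[j])] for j in(((s>-5.5)&(s<-1.8)),((s>1.8)&(s<5.5)))]
    mid=np.mean(lines);b=(w*s).sum()/max(w.sum(),1)
    if show: print(r[::2].astype(int).tolist());print(g[::2].astype(int).tolist())
    print('lines',lines,'bubble px',b.round(2),'mm',(-(b)*24/6.9).round(1),'w',w.sum().round())
E
python3 - <<'E'
from h import *
bubble(dict(np.load('top2.npz')),1);bubble(dict(np.load('top0.npz')))
E
```

```text
[150, 125, 115, 116, 135, 157, 180, 198, 205, 207, 202, 196, 188, 174, 151, 131, 115, 104, 100, 98, 101, 104, 106, 108, 109, 110, 111, 111, 110, 109, 106, 104, 102, 102, 104, 107, 110, 112, 111, 111, 113, 114, 114, 114, 113, 113, 112, 111, 110, 110, 113, 125, 149]
[181, 177, 197, 212, 218, 221, 220, 220, 220, 219, 216, 214, 214, 214, 214, 212, 208, 202, 189, 186, 198, 208, 216, 221, 223, 223, 224, 225, 226, 223, 215, 206, 194, 190, 200, 209, 215, 219, 219, 219, 219, 219, 219, 220, 221, 223, 223, 220, 214, 202, 179, 165, 168]
lines [np.float64(-3.75), np.float64(3.25)] bubble px -8.32 mm 28.9 w 1497.0
lines [np.float64(-3.75), np.float64(3.25)] bubble px -8.33 mm 29.0 w 1534.0
```

Call:
{"name": "send_rows", "arguments": {"increments": [0,0,0,0.7,-0.07,0,0,0,0,0,0.7,-0.08,0,0,0,0,0,0.5,-0.05,0,0,0,0,0,0.3,-0.03,0,0,0,0,0,0.2,-0.02,0,0,0,0,0,0,0,0,0]}}

```text
time: 5.82
position: [0.4979, 0.1475, 0.0138]
tool_rot: [0.058, 0.998, -0.0, -0.002]
ft_force: [-3.2, 0.3, 8.3]
grip_width: 0.0337
grip_force: 40.0
```

Call:
{"name": "send_rows", "arguments": {"increments": [0,0,0,0.25,-0.03,0,0,0,0,0,0.25,-0.03,0,0,0,0,0,0.25,-0.03,0,0,0,0,0,0.25,-0.02,0,0,0,0,0,0,0,0,0]}}

```text
time: 6.23
position: [0.5004, 0.1469, 0.0137]
tool_rot: [0.058, 0.998, -0.001, -0.01]
ft_force: [-13.3, 3.1, 18.1]
grip_width: 0.0335
grip_force: 40.0
```

Run:
```python
from h import *
st();bubble(snap('top','top3'))
```

```text
t 6.23 pos [0.5004 0.1469 0.0137] yaw(y) 1.455 F [-13.3   3.1  18.1] w 0.0335 g 40.0
lines [np.float64(-3.75), np.float64(3.25)] bubble px -8.16 mm 28.4 w 1542.0
```

Call:
{"name": "send_rows", "arguments": {"increments": [0,0,0,0.25,-0.03,0.02,0,0,0,0,0.25,-0.03,0.02,0,0,0,0,0,0,0,0]}}

```text
time: 6.53
position: [0.506, 0.1461, 0.0137]
tool_rot: [0.058, 0.998, -0.001, -0.009]
ft_force: [-12.3, 0.6, 13.5]
grip_width: 0.0337
grip_force: 40.0
```

Run:
```python
from h import *
st();bubble(snap('top','top4'))
```

```text
t 6.53 pos [0.506  0.1461 0.0137] yaw(y) 1.455 F [-12.3   0.6  13.5] w 0.0337 g 40.0
lines [np.float64(-3.75), np.float64(3.25)] bubble px -6.94 mm 24.1 w 1483.0
```

Call:
{"name": "send_rows", "arguments": {"increments": [0,0,0,0.25,-0.03,0.01,0,0,0,0,0.25,-0.03,0,0,0,0,0,0.25,-0.03,0.01,0,0,0,0,0.25,-0.02,0,0,0,0,0,0.25,-0.03,0,0,0,0,0,0.25,-0.03,0,0,0,0,0,0.25,-0.03,0,0,0,0,0,0.25,-0.02,0,0,0,0,0,0,0,0,0]}}

```text
time: 7.33
position: [0.5261, 0.1439, 0.0137]
tool_rot: [0.058, 0.998, -0.001, -0.009]
ft_force: [-10.9, 0.6, 13.1]
grip_width: 0.0337
grip_force: 40.0
```

Run:
```python
from h import *
st();bubble(snap('top','top5'))
```

```text
t 7.33 pos [0.5261 0.1439 0.0137] yaw(y) 1.455 F [-10.9   0.6  13.1] w 0.0337 g 40.0
lines [np.float64(-3.75), np.float64(3.25)] bubble px -2.24 mm 7.8 w 1534.0
```

Call:
{"name": "send_rows", "arguments": {"increments": [0,0,0,0.2,-0.02,0,0,0,0,0,0.2,-0.02,0,0,0,0,0,0.2,-0.03,0,0,0,0,0,0.2,-0.02,0,0,0,0,0,0,0,0,0]}}

```text
time: 7.8
position: [0.534, 0.1431, 0.0137]
tool_rot: [0.058, 0.998, -0.001, -0.009]
ft_force: [-12.3, -0.2, 11.8]
grip_width: 0.0336
grip_force: 40.0
```

Run:
```python
from h import *
st();a=snap('top','top6');bubble(a,1);b=snap('side','side6')
t=cv2.resize(a['image'][125:215,250:320],None,fx=5.5,fy=5.5,interpolation=cv2.INTER_CUBIC)
s=cv2.resize(b['image'][185:225,255:335],None,fx=5,fy=5,interpolation=cv2.INTER_CUBIC)
im=np.zeros((496,790,3),np.uint8);im[:t.shape[0],:t.shape[1]]=t;im[:s.shape[0],388:388+s.shape[1]]=s
cv2.imwrite('pics/m6.png',im[:,:,::-1])
```

```text
t 7.8 pos [0.534  0.1431 0.0137] yaw(y) 1.455 F [-12.3  -0.2  11.8] w 0.0336 g 40.0
[131, 109, 99, 94, 97, 99, 98, 98, 100, 101, 100, 99, 100, 99, 98, 97, 94, 96, 107, 125, 154, 178, 194, 205, 209, 210, 208, 201, 191, 172, 141, 116, 101, 94, 97, 100, 101, 102, 103, 104, 105, 105, 105, 105, 106, 106, 102, 102, 104, 112, 132, 156, 188]
[182, 187, 205, 218, 222, 225, 225, 226, 226, 226, 224, 223, 224, 224, 223, 218, 207, 195, 181, 180, 199, 213, 219, 223, 222, 222, 222, 221, 221, 216, 207, 199, 191, 192, 205, 214, 218, 220, 221, 221, 221, 220, 220, 220, 222, 224, 224, 219, 210, 197, 180, 177, 200]
lines [np.float64(-3.75), np.float64(3.25)] bubble px -0.5 mm 1.7 w 1717.0
```

View pics/m6.png

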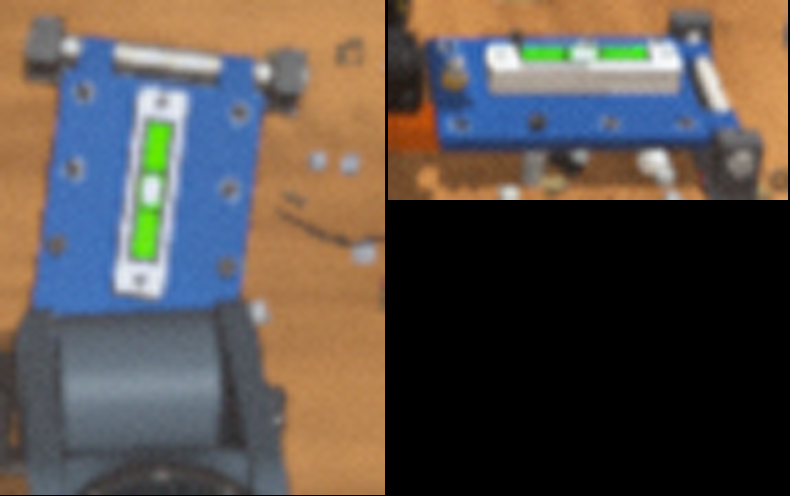

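Call:
{"name": "send_rows", "arguments": {"increments": [0,0,0,0.15,-0.02,0,0,0,0,0,0,0,0,0,0,0,0,-0.1,0.01,0.02,0,0,0,0,-0.1,0.01,0.02,0,0,0,0,0,0,0,0]}}

```text
time: 8.32
position: [0.5354, 0.1429, 0.0137]
tool_rot: [0.058, 0.998, -0.001, -0.007]
ft_force: [-7.8, 0.3, 7.5]
grip_width: 0.0341
grip_force: 40.0
```

Run:
```python
from h import *
st();a=snap('top','top7');bubble(a)
```

```text
t 8.32 pos [0.5354 0.1429 0.0137] yaw(y) 1.455 F [-7.8  0.3  7.5] w 0.0341 g 40.0
lines [np.float64(-3.75), np.float64(3.25)] bubble px -0.32 mm 1.1 w 1611.0
```

Call:
{"name": "send_rows", "arguments": {"increments": [0,0,0,-0.1,0.01,0.02,0,0,0,0,-0.1,0.01,0.02,0,0,0,0,-0.1,0.01,0.01,0,0,0,0,0,0,0,0]}}

```text
time: 8.7
position: [0.5354, 0.1429, 0.0137]
tool_rot: [0.058, 0.998, -0.0, -0.004]
ft_force: [-6.0, 0.7, -1.2]
grip_width: 0.0337
grip_force: 40.0
```

Call:
{"name": "send_rows", "arguments": {"increments": [0,0,0,0,0,0,0,0,0,0,0,0,0,0], "newtons": 10}}

```text
time: 8.87
position: [0.536, 0.1429, 0.0137]
tool_rot: [0.058, 0.998, -0.0, -0.004]
ft_force: [-5.6, 0.1, -1.8]
grip_width: 0.0337
grip_force: 10.0
```

Run:
```python
from h import *
st();a=snap('top','top8');bubble(a)
```

```text
t 8.87 pos [0.536  0.1429 0.0137] yaw(y) 1.454 F [-5.6  0.1 -1.8] w 0.0337 g 10.0
lines [np.float64(-3.75), np.float64(3.25)] bubble px -0.25 mm 0.9 w 1611.0
```

Call:
{"name": "send_rows", "arguments": {"increments": [0,0,0,-0.1,0.01,0,0,0,0,0,-0.06,0.01,0,0,0,0,0,0,0,0,0.6,0,0,0,0,0,0,0.7,0,0,0,0,0,0,0.7,0,0,0,0,0,0,0.7,0,0,0,0,0,0,0.7,0,0,0,0,0,0,0.7,0,0,0,0,0,0,0.7,0,0,0,0,0,0,0.7]}}

```text
time: 9.75
position: [0.5381, 0.1429, 0.0152]
tool_rot: [0.058, 0.998, 0.0, 0.0]
ft_force: [-0.3, 0.5, -0.6]
grip_width: 0.0604
grip_force: 0.0
```

Run:
```python
from h import *
st();a=snap('top','top9');bubble(a)
```

```text
t 9.75 pos [0.5381 0.1429 0.0152] yaw(y) 1.454 F [-0.3  0.5 -0.6] w 0.0604 g 0.0
lines [np.float64(-3.75), np.float64(3.25)] bubble px -0.27 mm 0.9 w 1605.0
```

Released, and the bubble is unchanged. Next I'll retreat up and back.

Call:
{"name": "send_rows", "arguments": {"increments": [0,0,0,0,0,0.8,0.7,0,0,0,0,0,1.5,0.7,0,0,0,0,0,2.5,0.7,0,0,0,-0.5,0,3,0.7,0,0,0,-1.5,0.1,3,0.7,0,0,0,-2,0.2,3,0.7,0,0,0,-2,0.2,2.5,0.7,0,0,0,-2,0.2,1,0.7,0,0,0,-2,0.2,0,0.7,0,0,0,0,0,0,0.7,0,0,0,0,0,0,0.7,0,0,0,0,0,0,0.7]}}

```text
time: 10.8
position: [0.4391, 0.1519, 0.1884]
tool_rot: [0.058, 0.998, 0.0, 0.001]
ft_force: [-0.2, -0.5, -0.3]
grip_width: 0.061
grip_force: 0.0
```

Run:
```python
from h import *
st();a=snap('top','top10');bubble(a);b=snap('side','side10')
t=cv2.resize(a['image'][125:215,250:320],None,fx=5.5,fy=5.5,interpolation=cv2.INTER_CUBIC)
s=cv2.resize(b['image'][150:230,255:335],None,fx=5,fy=5,interpolation=cv2.INTER_CUBIC)
im=np.zeros((496,790,3),np.uint8);im[:t.shape[0],:t.shape[1]]=t;im[:s.shape[0],388:388+s.shape[1]]=s
cv2.imwrite('pics/m10.png',im[:,:,::-1])
```

```text
t 10.8 pos [0.4391 0.1519 0.1884] yaw(y) 1.454 F [-0.2 -0.5 -0.3] w 0.061 g 0.0
lines [np.float64(-3.75), np.float64(3.25)] bubble px -0.26 mm 0.9 w 1600.0
```

View pics/m10.png

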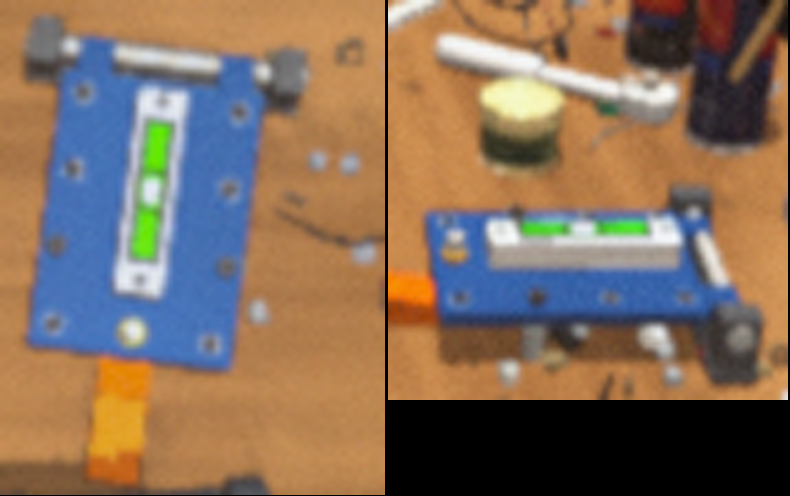

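The bubble sits centred between the lines at crop (151,190). The wedge is under the screw, the gripper is clear, and the plate is holding.

```bash
python3 -c "
from rig import robot
print(robot.hand_in())"
```

```text
the job is handed in; nothing more can be done
None
```

The orange wedge is under the levelling screw and released; the plate rests on it with the bubble within about 1 mm of centre, and I handed the job in at about 11 s on the robot's clock.

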